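# Hang the mug on the cup tree

## Task

Turn the top of the cup tree until its long slanted arm points straight out over the long toe of the foot, and only then pick up the white mug and hang it by its handle on that long arm, down by the post, so that it hangs free and still. The arm must still point over the toe at the end; leave the other things on the counter where they are.

Things in the scene. Friction and masses are not known exactly. Their poses are not given: they have to be found in the camera images.
- stand: Cup tree, fixed to the counter. Dark wooden foot: disc 112 mm across, 13 mm thick, with one long toe (44 mm wide) reaching 142 mm from the post axis. Steel post 18 mm across. Origin: on the post axis at the counter top; +x points along the toe, z up.
- crown (a joint): Angle of the cup tree's turning top about the post (rad): 0 = long arm along the toe, positive counter-clockwise from above; starts at 0.6 to 1.2, stops at +-1.5. No spring; friction about 0.2 N m holds it. Steel hub 26 mm across, 128 to 158 mm above the counter; two opposed 10 mm thick steel arms rise at 35 degrees from the post axis at 150 mm height, the short one ending 52 mm out.
- knob (a point): Centre of the wooden grip bar on top of the cup tree, on the post axis, 177 mm above the counter. The bar is 44 mm long, 13 mm thick, 28 mm high (163 to 191 mm above the counter), lies along the arms. Axes as the crown's: x horizontally towards the long arm, z up.
- peg_seat (a point): Point on the long arm's centre line, 48 mm out from the post axis, 184 mm above the counter: where the mug handle comes to hang. Axes as the crown's: x horizontally outward along the long arm, z up; the arm's own axis is (cos 35, 0, sin 35 degrees) in this frame.
- peg_tip (a point): End of the long arm's centre line (centre of its rounded end, 5 mm radius), 95 mm out from the post axis, 217 mm above the counter. Axes as the crown's.
- mug: White mug standing on the counter, 64 mm across, 85 mm high, wall 6 mm, about 0.24 kg, one D-shaped handle. Origin: centre of its underside; z up, +x towards the handle.
- handle_eye (a point): Centre of the mug handle's opening, 45 mm from the mug's axis, 43 mm above its underside. Axes as the mug's: one passes through along y; opening about 25 mm wide (x), 42 mm high (z). Handle: 9 mm round bar, outside 67 mm from the mug's axis, 12 to 74 mm above the underside. When released on the arm the mug swings down below it (mouth sideways) and may slide down until its side meets the post.
- tea_tin: square purple tea tin with wooden lid, 58x58x75 mm; a bystander, to be left alone. Origin: centre of its underside.
- glasses_case: black clamshell glasses case, 56x135x34 mm; a bystander, to be left alone. Origin: centre of its underside.
- matchbox: matchbox, 35x52x15 mm; a bystander, to be left alone. Origin: centre of its underside.
- creamer_a: small white creamer tub, 41x41x27 mm; a bystander, to be left alone. Origin: centre of its underside.
- salt_shaker: salt shaker, 44x44x90 mm; a bystander, to be left alone. Origin: centre of its underside.
- scoop: steel coffee scoop, 46x148x26 mm; a bystander, to be left alone. Origin: centre of its underside.
- brew_pod_a: white brew pod, 51x51x43 mm; a bystander, to be left alone. Origin: centre of its underside.
- brew_pod_b: white brew pod, 51x51x43 mm; a bystander, to be left alone. Origin: centre of its underside.

How it is judged:
By the outcome, as a careful person would: the job done as asked, in the order asked, and still so for the second after the job is handed in, with the robot touching nothing.
It also fails if it takes over 61 s, if anything falls off the work surface, if the arm or the gripper's body presses on something with over 40 N, if the wrist force passes 120 N, or if a joint passes its speed limit or range.

## Robot

A 7-joint arm with a two-finger parallel gripper is mounted at the origin on a cart in front of the work surface, level with it; the furniture and walls round the work are solid. World frame = base frame: x ahead of the robot, y to its left, z up, the work surface at z = 0. Lengths are in m, angles in rad, forces in N, time in s.
With the tool pointing down it reaches from about 0.4 to 0.85 m from the base axis. Payload 6.9 kg.
Tool frame: the origin (TCP) lies between the finger pads; the fingertips stand 14 mm ahead of it and the grasp point (between the pads) lies 5 mm behind it; z points along the fingers, y is the line along which they close (so a half turn about z gives the same grasp; the last joint's range is limited). The gripper opens to 85 mm and grips with 20 to 120 N. Pads are 22 mm wide; open, the fingers measure 114 mm over their backs; the gripper's body (76 mm by 85 mm) begins 54 mm behind the grasp point. The pads swing forward as they close: fully open they stand 13 mm farther back than shut.
Start: joints at [1.405, 0.507, -0.238, 1.5, 0.126, 1.149, -0.155], TCP at [0.167, -0.602, 0.245] pointing down, gripper open.
Joint ranges: [-3.08, 3.08], [-0.24, 2.05], [-1.43, 1.35], [0, 2.5], [-1.52, 4.66], [0.17, 1.96], [-2.89, 2.89]. Speed limits (rad/s): [2.39, 2.39, 3.14, 3.14, 3.14, 3.14, 3.14].

## Interface

Orientations are given as [roll, pitch, yaw] about the fixed x, y, z axes, in that order (R = Rz(yaw) Ry(pitch) Rx(roll)).
In Python, from rig import ctrl, optics, workorder, sense gives the robot as it stands (ctrl), with the cameras (optics), the job (workorder) and the readings as plain functions.
- The arm moves only by the tool drive_effector, called by a JSON object that holds its "api" and its "payload". Schema: {"type":"object","properties":{"moves":{"type":"array","items":{"type":"object","properties":{"x":{"type":"number"},"y":{"type":"number"},"z":{"type":"number"},"spin":{"type":"number"},"jaw":{"type":"number"}},"additionalProperties":false,"required":["jaw"]},"minItems":1,"maxItems":8},"grip_force":{"type":"number"},"only":{"type":"string"},"quiet":{"type":"boolean"},"lines":{"type":"string"}},"required":["moves"],"additionalProperties":false}. moves is a list of rows, 1 to 8 of them, each an object with the fields x, y, z (the shift in m), spin (a turn about the tool's z in rad), jaw (the finger opening in m); a field left out counts as zero (the opening has to be given); each row is the pose to reach, as a shift and turn from the pose commanded when the call began, along the tool's axes at that moment; what a row does not reach only later rows make up. A row lasts 1/8 s, in which the tool goes at most 0.0625 m and 0.188 rad, less where a joint would pass 70% of its speed; a pose out of reach is approached as far as the arm can. The fingers move at their own pace and stop on an object; grip_force is the grip in N (left out, the last holds). Time passes only in rows, so rows that do not move let the fingers close. The tool returns the time, the measured TCP pose, the force, the opening and the grip force at its end. only (a regular expression) keeps the lines of the reply that match it, lines (a string "A,B") keeps lines A to B, and quiet returns only ok. Input that does not fit is refused with a message, and nothing moves.
- sense(): the state, without advancing time (a new reading comes with each control period).
- optics.grab_frame(name): name is "scene" or "top" or "wrist"; returns a dict with "img" (480x640x3 uint8, blue, green, red), "mtx" (3x3 intrinsics, pixels), "camera_from_world" (4x4, takes a point from world to camera coordinates). Camera axes: x right, y down, z forward; pixel columns grow to the right and rows downward; lengths in m; the calibration is good to about 2 mm. The wrist camera is an equidistant fisheye: a pixel r from the principal point sees the ray r / f radians off the axis. A picture is of the moment at which its call begins. There is no depth.
- workorder.hand_in(): hands the job in; it is judged then, once.
The state is a dict: "t": time; "joint_pos": joint angles; "qd": joint speeds; "joint_torque": joint torques, N m; "eef_pos": TCP position; "ee_rot": TCP orientation; "ft_force": force on the tool from outside, world axes, zero at the start; "wrist_torque": the same for the moment, N m; "gripper_width": finger opening in m; "gripper_force": force on a finger pad.
Only numpy, scipy, OpenCV 4.12 (cv2) and the standard library are available. Lean on these libraries where they do the work, as an engineer would, in place of code of your own. Each camera call takes 0.05 s, during which the arm holds its last target. There are 200 camera calls.

## Working session

There is one attempt and no reset: what is moved stays moved. The work goes in short steps, Python scripts to look and compute and a tool call to move; the robot and the scene stay as the last step left them, time stands still between calls to the robot, and variables do not carry over. Pictures are saved under pics/ and viewed, at most 10 in all, crops included, and the job is handed in when it is done.

```bash
ls; mkdir -p pics; python3 - <<'E'
from rig import ctrl, optics, workorder, sense
import cv2,pickle
s=sense();print(s)
d={}
for n in ("scene","top"):
    f=optics.grab_frame(n);d[n]=f;cv2.imwrite(f"pics/{n}0.png",f["img"]);print(n,f["mtx"],f["camera_from_world"])
pickle.dump(d,open("f0.pkl","wb"))
E
```

```text
pics
rig.py
{'t': 0.0, 'joint_pos': array([ 1.40548232,  0.50829116, -0.23751512,  1.50115456,  0.12566136,
        1.14892556, -0.15481385]), 'qd': array([-5.45006042e-04, -9.35315307e-05, -3.63708546e-04,  5.44994952e-04,
        6.23594149e-04,  4.52300620e-04,  3.62556649e-04]), 'joint_torque': array([-1.41016640e-04, -6.20594215e+01, -2.18675919e+00, -2.49652576e+01,
        1.24443855e-02,  1.20050000e-02,  1.80330652e-06]), 'eef_pos': array([ 0.16699381, -0.60175881,  0.24445082]), 'ee_rot': array([-3.13979821e+00,  1.46848086e-05,  2.70795659e-01]), 'ft_force': array([ 0.28179399, -1.00207109, -0.28278634]), 'wrist_torque': array([-0.04753314,  0.02538589,  0.02551582]), 'gripper_force': 0.0, 'gripper_width': 0.085418071444258}
scene [[512.24150652   0.         320.66447383]
 [  0.         512.24150652 239.48488976]
 [  0.           0.           1.        ]] [[-0.5258519  -0.85055356  0.00619883  0.25335574]
 [-0.41924929  0.2528447  -0.8719516   0.34030737]
 [ 0.74007419 -0.46111626 -0.48955285  0.90315098]
 [ 0.          0.          0.          1.        ]]
top [[612.75981804   0.         314.25333185]
 [  0.         612.75981804 229.31559172]
 [  0.           0.           1.        ]] [[-0.34207434 -0.9396005  -0.01166397  0.15710553]
 [-0.72522822  0.27188156 -0.63255391  0.46374207]
 [ 0.59751918 -0.20792142 -0.7744285   1.48172004]
 [ 0.          0.          0.          1.        ]]
```

View pics/scene0.png

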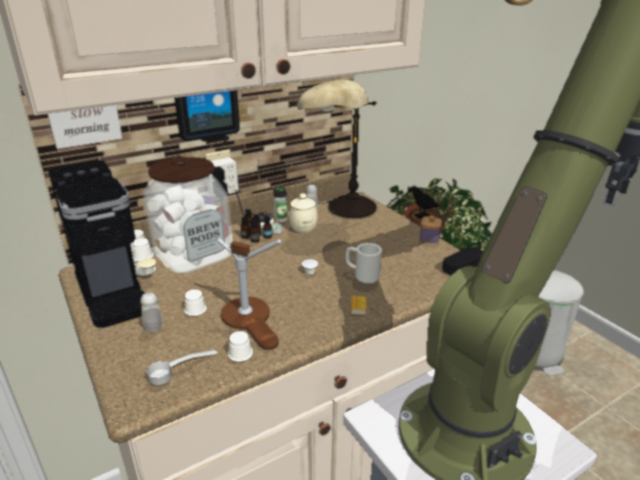

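View pics/top0.png

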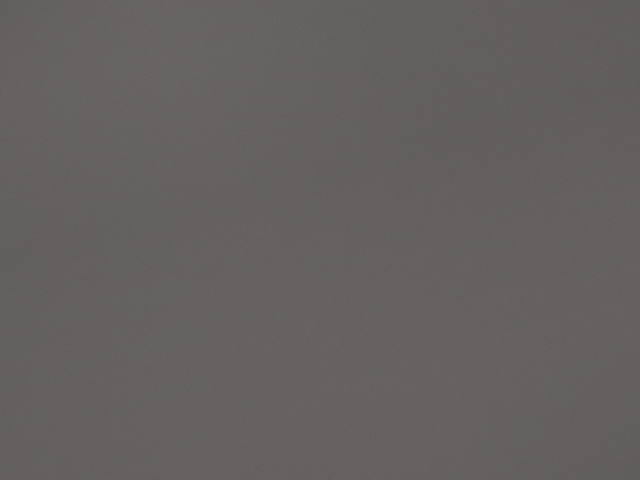

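The scene view shows the stand (post near 243,290; toe end about 268,340; long arm tip near 278,242), and the mug near 368,263 with its handle to the left at 350,262. The top view is plain grey, so it is useless. I'll zoom in.

```bash
python3 - <<'E'
import cv2,pickle
im=pickle.load(open("f0.pkl","rb"))["scene"]["img"]
cv2.imwrite("pics/c0.png",cv2.resize(im[228:363,210:400],None,fx=4,fy=4,interpolation=cv2.INTER_CUBIC))
E
```

```text
(no output)
```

View pics/c0.png

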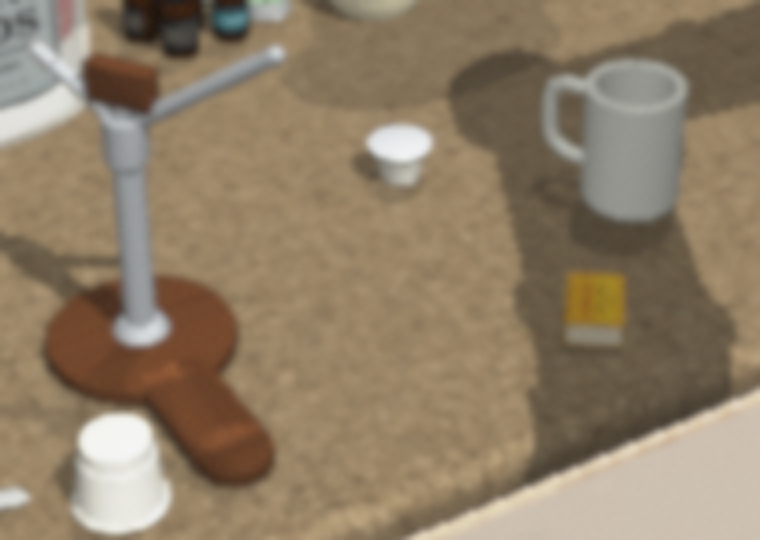

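```bash
cat > h.py <<'E'
import numpy as np,cv2
def proj(f,P):
    P=np.atleast_2d(P).astype(float);T=f["camera_from_world"]
    return cv2.projectPoints(P,cv2.Rodrigues(T[:3,:3])[0],T[:3,3],f["mtx"],None)[0][:,0]
def ray(f,uv,z):
    T=f["camera_from_world"];R=T[:3,:3];c=-R.T@T[:3,3]
    d=R.T@np.linalg.inv(f["mtx"])@np.array([*uv,1.]);return c+d*(z-c[2])/d[2]
def rz(a):
    c,s=np.cos(a),np.sin(a);return np.array([[c,-s,0],[s,c,0],[0,0,1]])
def circ(r,z,n=60,a0=0,a1=2*np.pi,cx=0):
    a=np.linspace(a0,a1,n);return np.c_[cx+r*np.cos(a),r*np.sin(a),0*a+z]
E
python3 - <<'E'
from h import *;import pickle
from scipy.optimize import least_squares
f=pickle.load(open("f0.pkl","rb"))["scene"]
px=lambda *l:np.array(l)/4.+[210-.375,228-.375]
obs=px((276,55),(38,47),(122,83),(124,120),(138,325))
tip,sh=px((276,55),(38,47))
disc=px((46,340),(238,330),(140,277))
t=np.tan(np.radians(35))
def ext(p):
    q=proj(f,circ(.056,.013)@rz(p[2]).T+[p[0],p[1],0]);q0=proj(f,circ(.056,0)@rz(p[2]).T+[p[0],p[1],0])
    return np.array([q0[:,0].min(),q[:,0].max(),q[:,1].min()])
def stand(p):
    R=rz(p[2]+p[3]);o=np.array([p[0],p[1],0])
    return proj(f,np.array([[.095,0,.217],[-.050,0,.185],[0,0,.177],[0,0,.143],[0,0,.013]])@R.T+o)
def toe(p): return proj(f,np.array([[.08,0,.013],[.142,0,.006]])@rz(p[2]).T+[p[0],p[1],0])
tobs=px((183,387),(246,472))
def res(p):
    e=ext(p)
    return np.r_[(stand(p)-obs).ravel(),(e-[disc[0,0],disc[1,0],disc[2,1]]),(toe(p)-tobs).ravel()]
b=ray(f,obs[4],.013);tt=ray(f,tobs[0],.013);y=np.arctan2(*(tt-b)[1::-1])
r=least_squares(res,[b[0],b[1],y,.9]);p=r.x;print(p,r.fun.round(2))
# mug
rim=px((588,85),(687,90),(637,61));bot=px((581,195),(681,195),(632,220));hx=px((543,113),)[0];he=px((567,120))[0]
def mug(m):
    q=proj(f,circ(.032,.085)+[m[0],m[1],0]);b=proj(f,circ(.032,0)+[m[0],m[1],0])
    h=[(proj(f,(np.c_[.0625+.0045*np.cos(w:=np.linspace(0,6.3,30)),.0045*np.sin(w),0*w+z])@rz(m[2]).T+[m[0],m[1],0])[:,0].min()) for z in (.035,.043,.055)]
    e=proj(f,np.array([[.045,0,.043]])@rz(m[2]).T+[m[0],m[1],0])[0]
    return np.r_[q[:,0].min()-rim[0,0],q[:,0].max()-rim[1,0],q[:,1].min()-rim[2,1],b[:,0].min()-bot[0,0],b[:,0].max()-bot[1,0],b[:,1].max()-bot[2,1],min(h)-hx[0],(e-he)]
b=ray(f,px((634,190))[0],0)
for y0 in (0.5,1.5,2.5):
    r=least_squares(mug,[b[0],b[1],y0]);print(r.x,r.cost,r.fun.round(2))
m=r.x
im=cv2.resize(f["img"][228:363,210:400],None,fx=4,fy=4,interpolation=cv2.INTER_CUBIC)
def dr(P,o,a,c=(0,255,0),cl=False):
    q=(proj(f,np.array(P)@rz(a).T+[o[0],o[1],0])-[210-.375,228-.375])*4
    cv2.polylines(im,[q.round().astype(int)],cl,c,1)
dr(circ(.056,.013),p,p[2]);dr([[0,.022,.013],*circ(.022,.013,20,np.pi/2,-np.pi/2,.12),[0,-.022,.013]],p,p[2])
a=p[2]+p[3];dr([[.095,0,.217],[0,0,.15],[-.052,0,.186]],p,a,(0,0,255));dr([[-.022,0,.191],[.022,0,.191],[.022,0,.163],[-.022,0,.163]],p,a,(255,0,0),True)
dr([[0,0,0],[0,0,.191]],p,a)
for z in(0,.085):dr(circ(.032,z),m,m[2])
dr([[.03,0,.0165],[.055,0,.0165],[.0625,0,.03],[.0625,0,.055],[.055,0,.0695],[.03,0,.0695]],m,m[2],(0,0,255))
cv2.imwrite("pics/c1.png",im);print("cam",-f["camera_from_world"][:3,:3].T@f["camera_from_world"][:3,3])
for n,q in dict(pod_b=(125,500),cream=(400,170),match=(596,310),podL=(110-0,0)).items():print(n,ray(f,px(q)[0],.0)[:2].round(3))
for n,q in dict(podL=(195,303),salt=(151,312),scoop=(160,374),tin=(430,238),case=(465,262)).items():print(n,ray(f,q,.02)[:2].round(3))
E
```

```text
[0.51682777 0.18701642 3.10458771 0.64026657] [-1.04 -1.47  0.51 -0.11 -0.66 -1.26 -0.06  2.83  0.37 -0.87 -0.54 -0.5
 -2.87  2.92  2.79 -0.93  0.4 ]
[ 0.49214495 -0.14917254  0.49061161] 1.5977759065650756 [-0.38  0.28 -0.88  0.06 -0.33  0.68 -0.69  1.07  0.08]
[ 0.49214495 -0.14917254  0.49061156] 1.5977759065655088 [-0.38  0.28 -0.88  0.06 -0.33  0.68 -0.69  1.07  0.08]
[ 0.49214495 -0.14917254  0.49061166] 1.5977759065651322 [-0.38  0.28 -0.88  0.06 -0.33  0.68 -0.69  1.07  0.08]
cam [-0.39249751  0.54590531  0.73730118]
pod_b [0.395 0.251]
cream [ 0.596 -0.036]
match [ 0.402 -0.058]
podL [0.917 0.031]
podL [0.586 0.281]
salt [0.605 0.378]
scoop [0.399 0.419]
tin [ 0.537 -0.404]
case [ 0.389 -0.394]
```

View pics/c1.png

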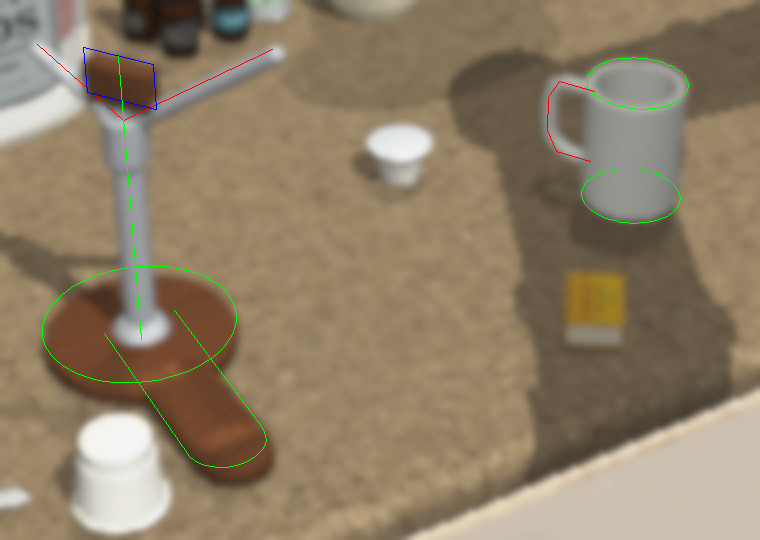

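The overlay fits to within about 2 px, except that the foot sits slightly low. Stand is about (0.517, 0.187) with the toe towards -x, and the mug is about (0.492, -0.149) with handle yaw about 0.5. Next I'll move towards the mug for a wrist view.

{"api": "drive_effector", "payload": {"moves": [{"x": 0.05,"y": -0.03,"z": -0.03,"jaw": 0.05},{"x": 0.1,"y": -0.06,"z": -0.05,"jaw": 0.05},{"x": 0.15,"y": -0.09,"z": -0.06,"jaw": 0.05},{"x": 0.2,"y": -0.12,"z": -0.06,"jaw": 0.05},{"x": 0.25,"y": -0.15,"z": -0.06,"jaw": 0.05},{"x": 0.3,"y": -0.18,"z": -0.06,"jaw": 0.05},{"x": 0.35,"y": -0.215,"z": -0.06,"jaw": 0.05},{"x": 0.35,"y": -0.215,"z": -0.06,"jaw": 0.05}]}}

```text
t: 1.1
eef_pos: [0.4503, -0.296, 0.3052]
ee_rot: [-3.139, -0.002, 0.28]
ft_force: [-0.4, 0.3, -0.3]
gripper_width: 0.0499
gripper_force: 0.0
```

```bash
python3 - <<'E'
from rig import ctrl, optics, workorder, sense
import pickle,cv2
f=optics.grab_frame("wrist");pickle.dump(f,open("w1.pkl","wb"));cv2.imwrite("pics/w1.png",f["img"]);print(f["mtx"],f["camera_from_world"])
E
```

```text
[[371.64829954   0.         320.47683292]
 [  0.         371.64829954 237.4467621 ]
 [  0.           0.           1.        ]] [[ 0.27663736 -0.96097082 -0.00261995 -0.40870798]
 [-0.92184346 -0.26614176  0.28173249  0.2814494 ]
 [-0.27143398 -0.07552255 -0.95948942  0.53698223]
 [ 0.          0.          0.          1.        ]]
```

View pics/w1.png

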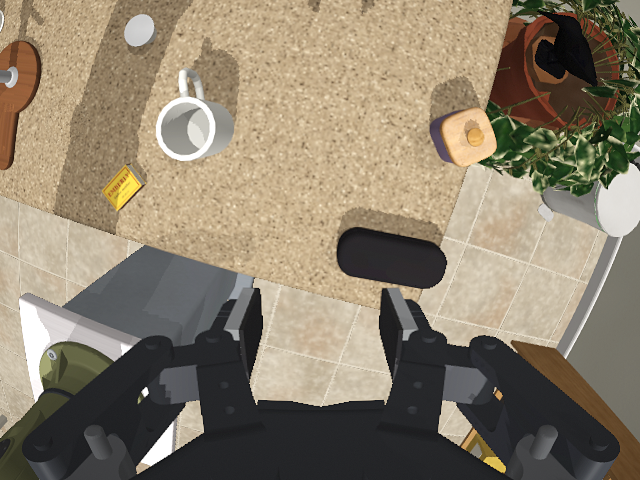

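The wrist view shows the mug rim centred near (186,129) and the outer end of the handle near (185,69). The stand post is just visible at (8,76). I'll move over to the stand.

```bash
cat >> h.py <<'E'
def wray(f,uv,z):
    T=f["camera_from_world"];R=T[:3,:3];c=-R.T@T[:3,3]
    n=cv2.fisheye.undistortPoints(np.array([[uv]],float),f["mtx"],np.zeros(4))[0,0]
    d=R.T@np.array([*n,1.]);return c+d*(z-c[2])/d[2]
def wproj(f,P):
    T=f["camera_from_world"];P=np.atleast_2d(P).astype(float)
    return cv2.fisheye.projectPoints(P[:,None],cv2.Rodrigues(T[:3,:3])[0],T[:3,3],f["mtx"],np.zeros(4))[0][:,0]
E
python3 - <<'E'
from h import *;import pickle
f=pickle.load(open("w1.pkl","rb"))
for uv,z in (((186,129),.085),((156,129),.085),((216,130),.085),((186,69),.06),((183,70),.06),((197,93),.07)):print(uv,wray(f,uv,z))
c=wray(f,(186,129),.085);h=wray(f,(185,70),.06);print(np.arctan2(h[1]-c[1],h[0]-c[0]),np.hypot(*(h-c)[:2]))
E
```

```text
(186, 129) [ 0.48846158 -0.14920161  0.085     ]
(156, 129) [ 0.48178752 -0.11705023  0.085     ]
(216, 130) [ 0.49424842 -0.17962831  0.085     ]
(186, 69) [ 0.54800366 -0.12311971  0.06      ]
(183, 70) [ 0.54637601 -0.12006768  0.06      ]
(197, 93) [ 0.52533186 -0.14594231  0.07      ]
0.43214718309788397 0.06420661510045758
```

{"api": "drive_effector", "payload": {"moves": [{"x": 0.01,"y": -0.055,"z": -0.01,"spin": -0.04,"jaw": 0.05},{"x": 0.02,"y": -0.11,"z": -0.01,"spin": -0.08,"jaw": 0.05},{"x": 0.03,"y": -0.165,"z": -0.01,"spin": -0.12,"jaw": 0.05},{"x": 0.04,"y": -0.22,"z": -0.01,"spin": -0.17,"jaw": 0.05},{"x": 0.05,"y": -0.275,"z": -0.01,"spin": -0.22,"jaw": 0.05},{"x": 0.06,"y": -0.33,"z": -0.01,"spin": -0.26,"jaw": 0.05},{"x": 0.075,"y": -0.38,"z": -0.01,"spin": -0.3,"jaw": 0.05},{"x": 0.086,"y": -0.408,"z": -0.01,"spin": -0.32,"jaw": 0.05}]}}

```text
t: 2.15
eef_pos: [0.4204, 0.1157, 0.3154]
ee_rot: [3.141, -0.0, 0.592]
ft_force: [-0.1, -0.5, 0.8]
gripper_width: 0.0502
gripper_force: 0.0
```

{"api": "drive_effector", "payload": {"moves": [{"jaw": 0.05}]}}

```text
t: 2.28
eef_pos: [0.4207, 0.1156, 0.3152]
ee_rot: [-3.141, -0.0, 0.593]
ft_force: [-0.3, -0.3, -0.7]
gripper_width: 0.0502
gripper_force: 0.0
```

```bash
python3 - <<'E'
from rig import ctrl, optics, workorder, sense
import pickle,cv2
f=optics.grab_frame("wrist");pickle.dump(f,open("w2.pkl","wb"));cv2.imwrite("pics/w2.png",f["img"])
E
```

```text
(no output)
```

View pics/w2.png

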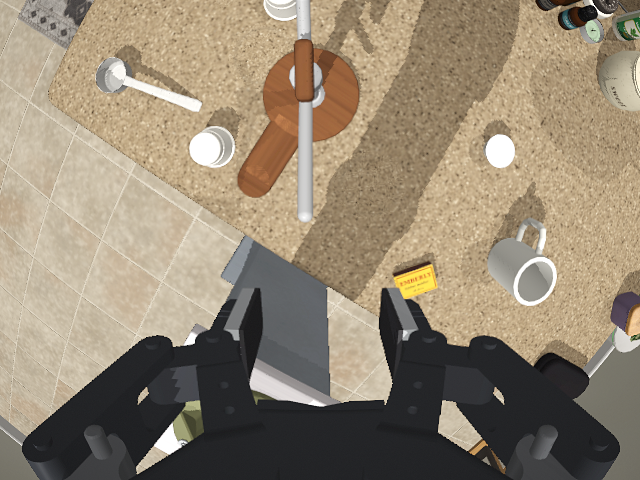

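The wrist view shows the long arm tip near (305,215), the bar at x 295–313, the foot disc spanning x 263–359 and down to about y 141, and the toe end near (253,193). I'll refit with both views.

```bash
python3 - <<'E'
from h import *;import pickle
from scipy.optimize import least_squares
f=pickle.load(open("w2.pkl","rb"));im=f["img"]
for uv,z in (((305,215),.217),((311,94),.013),((304.5,70),.177),((252,196),.007)):print(uv,wray(f,uv,z)[:2])
# segment foot by brown colour
hsv=cv2.cvtColor(im,cv2.COLOR_BGR2HSV)
# lsq
def P(p,L,a):return wproj(f,np.array(L)@rz(a).T+[p[0],p[1],0])
def res(p):
    a=p[2]+p[3]
    d=P(p,circ(.056,.010),0);t=P(p,[[.12-.0,0,.013],[.08,0,.013]],p[2])
    return np.r_[P(p,[[.095,0,.217]],a)[0]-[305,215],P(p,[[.0,0,.177]],a)[0][0]-304.3,d[:,0].min()-263,d[:,0].max()-359,d[:,1].max()-141,(t-[[261,177],[281,144.]]).ravel()]
r=least_squares(res,[.517,.187,3.1,.6]);p=r.x;print(p,r.fun.round(1))
big=cv2.resize(im[0:240,180:420],None,fx=2.5,fy=2.5,interpolation=cv2.INTER_CUBIC)
def dr(L,a,c=(0,255,0),cl=False):
    q=(P(p,L,a)-[180-.3,-.3])*2.5;cv2.polylines(big,[q.round().astype(int)],cl,c,1)
dr(circ(.056,.013),p[2]);dr([[0,.022,.013],*circ(.022,.013,20,np.pi/2,-np.pi/2,.12),[0,-.022,.013]],p[2])
a=p[2]+p[3];dr([[.095,0,.217],[0,0,.15],[-.052,0,.186]],a,(0,0,255));dr([[-.022,-.0065,.191],[.022,-.0065,.191],[.022,.0065,.191],[-.022,.0065,.191]],a,(255,0,0),True)
dr([[0,0,0],[0,0,.191]],a)
cv2.imwrite("pics/w2c.png",big)
E
```

```text
(305, 215) [0.43012965 0.13373262]
(311, 94) [0.50845928 0.18804799]
(304.5, 70) [0.50946353 0.18910295]
(252, 196) [0.36880748 0.18063599]
[0.51133225 0.18861535 3.19093147 0.54526744] [-0.  -4.7  2.3  0.7  1.8 -1.3 -1.4  3.2 -4.6  6.9]
```

View pics/w2c.png

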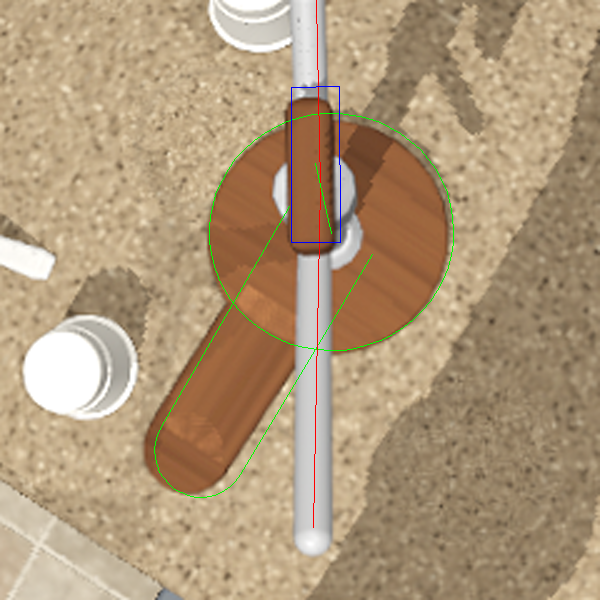

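```bash
python3 - <<'E'
from h import *;import pickle
f=pickle.load(open("w2.pkl","rb"))
o=lambda u,v:(u/2.5+180-.3,v/2.5-.3)
L=dict(toeC=((187,455),.012),toeM=((262,337),.012),toeEnd=((178,496),.006),discL=((211,225),.008),discR=((450,232),.008),discT=((335,115),.008),tip=((313,540),.217),short=((310,20),.17),armroot=((314,260),.165),bar=((309,166),.191),barA=((311,98),.191),barB=((309,236),.191),baseCollarR=((361,235),.013))
W={k:wray(f,o(*v[0]),v[1])[:2] for k,v in L.items()}
for k in W:print(k,W[k].round(4))
yaw=lambda a,b:np.arctan2(*(W[a]-W[b])[::-1])%(2*np.pi)
print("toe",yaw("toeC","toeM"),"arm",yaw("tip","armroot"),yaw("tip","bar"),"bar",yaw("barB","barA"), "discC",(W["discL"]+W["discR"])/2, np.hypot(*(W["discR"]-W["discL"])))
T=f["camera_from_world"];print("cam",-T[:3,:3].T@T[:3,3])
E
```

```text
toeC [0.3864 0.1869]
toeM [0.4524 0.1873]
toeEnd [0.3656 0.1805]
discL [0.4837 0.2372]
discR [0.5422 0.1431]
discT [0.5589 0.2185]
tip [0.4297 0.1335]
short [0.5506 0.2181]
armroot [0.4898 0.1758]
bar [0.5097 0.1895]
barA [0.5261 0.2   ]
barB [0.4935 0.1786]
baseCollarR [0.5171 0.1759]
toe 3.14766017697628 arm 3.7545012122199295 3.752151868656264 bar 3.721521336858556 discC [0.51291918 0.19015068] 0.11079757541785641
cam [0.47932825 0.15485415 0.44470728]
```

{"api": "drive_effector", "payload": {"moves": [{"x": 0.04,"y": -0.004,"z": 0.02,"spin": -0.005,"jaw": 0.05},{"x": 0.08,"y": -0.008,"z": 0.04,"spin": -0.01,"jaw": 0.05},{"x": 0.115,"y": -0.0115,"z": 0.06,"spin": -0.01,"jaw": 0.05},{"x": 0.115,"y": -0.0115,"z": 0.1,"spin": -0.01,"jaw": 0.05},{"x": 0.115,"y": -0.0115,"z": 0.125,"spin": -0.01,"jaw": 0.05},{"x": 0.115,"y": -0.0115,"z": 0.137,"spin": -0.01,"jaw": 0.05},{"x": 0.115,"y": -0.0115,"z": 0.137,"spin": -0.01,"jaw": 0.05}]}}

```text
t: 3.2
eef_pos: [0.5099, 0.1868, 0.1779]
ee_rot: [3.141, 0.001, 0.599]
ft_force: [-0.4, 1.0, 0.3]
gripper_width: 0.05
gripper_force: 0.0
```

{"api": "drive_effector", "payload": {"moves": [{"jaw": 0.005},{"jaw": 0.005},{"jaw": 0.005}], "grip_force": 40}}

```text
t: 3.58
eef_pos: [0.5095, 0.1895, 0.1795]
ee_rot: [-3.141, -0.002, 0.602]
ft_force: [-4.1, 2.6, 6.5]
gripper_width: 0.0125
gripper_force: 40.9
```

{"api": "drive_effector", "payload": {"moves": [{"spin": 0.08,"jaw": 0.005},{"spin": 0.16,"jaw": 0.005},{"spin": 0.25,"jaw": 0.005},{"spin": 0.34,"jaw": 0.005},{"spin": 0.43,"jaw": 0.005},{"spin": 0.52,"jaw": 0.005},{"spin": 0.595,"jaw": 0.005},{"spin": 0.595,"jaw": 0.005}]}}

```text
t: 4.58
eef_pos: [0.5094, 0.1898, 0.1795]
ee_rot: [-3.14, -0.001, 0.006]
ft_force: [-4.1, 2.7, 5.8]
gripper_width: 0.0122
gripper_force: 40.8
```

{"api": "drive_effector", "payload": {"moves": [{"jaw": 0.005},{"jaw": 0.04},{"jaw": 0.05},{"z": -0.03,"jaw": 0.05},{"z": -0.07,"jaw": 0.05},{"x": -0.03,"z": -0.12,"jaw": 0.05},{"x": -0.08,"z": -0.14,"jaw": 0.05},{"x": -0.08,"z": -0.14,"jaw": 0.05}]}}

```text
t: 5.58
eef_pos: [0.4277, 0.1885, 0.3205]
ee_rot: [-3.141, -0.004, 0.008]
ft_force: [0.9, -0.2, -0.0]
gripper_width: 0.05
gripper_force: 0.0
```

```bash
python3 - <<'E'
from rig import ctrl, optics, workorder, sense
import pickle,cv2
f=optics.grab_frame("wrist");pickle.dump(f,open("w3.pkl","wb"));im=f["img"]
cv2.imwrite("pics/w3.png",cv2.resize(im[0:240,180:480],None,fx=2.5,fy=2.5,interpolation=cv2.INTER_CUBIC))
E
```

```text
(no output)
```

View pics/w3.png

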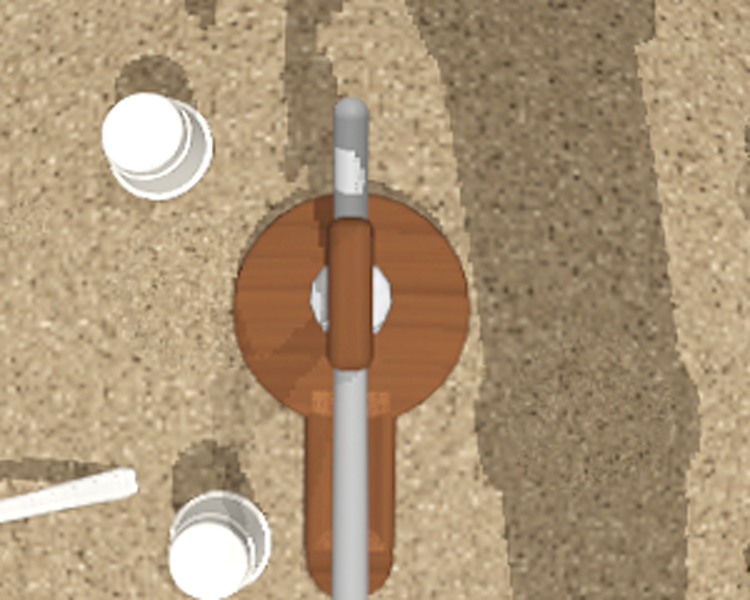

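The arm lies centred over the toe: arm at x≈350, toe edges at 306 and 394, parallel. The crown is done. Next is the mug, so I'll cross-check its pose and move above it.

```bash
python3 - <<'E'
from h import *;import pickle
f=pickle.load(open("w2.pkl","rb"))
g=pickle.load(open("w1.pkl","rb"))
for F,hw in ((f,(600,215,480,315)),(g,0)):pass
c=wray(f,(535,282),.085);h=wray(f,(533,221),.06);print(c,h,np.arctan2(*(h-c)[1::-1]),np.hypot(*(h-c)[:2]))
from rig import ctrl, optics, workorder, sense
print(sense()["joint_pos"].round(2))
E
```

```text
[ 0.48796181 -0.14725945  0.085     ] [ 0.54404977 -0.10785815  0.06      ] 0.6123959965450207 0.06854430326689684
[-0.05  0.22 -0.52  1.76  0.12  1.19 -2.17]
```

{"api": "drive_effector", "payload": {"moves": [{"x": 0.01,"y": 0.05,"spin": -0.06,"jaw": 0.085},{"x": 0.02,"y": 0.1,"spin": -0.12,"jaw": 0.085},{"x": 0.03,"y": 0.15,"spin": -0.18,"jaw": 0.085},{"x": 0.04,"y": 0.2,"spin": -0.24,"jaw": 0.085},{"x": 0.05,"y": 0.25,"z": 0.02,"spin": -0.3,"jaw": 0.085},{"x": 0.055,"y": 0.29,"z": 0.05,"spin": -0.36,"jaw": 0.085},{"x": 0.06,"y": 0.325,"z": 0.09,"spin": -0.42,"jaw": 0.085},{"x": 0.06,"y": 0.338,"z": 0.12,"spin": -0.44,"jaw": 0.085}]}}

```text
t: 6.62
eef_pos: [0.4914, -0.1534, 0.1953]
ee_rot: [-3.141, 0.002, 0.443]
ft_force: [0.2, 0.2, 0.8]
gripper_width: 0.0851
gripper_force: 0.0
```

{"api": "drive_effector", "payload": {"moves": [{"jaw": 0.085}]}}

```text
t: 6.75
eef_pos: [0.4903, -0.1514, 0.1953]
ee_rot: [-3.138, 0.005, 0.443]
ft_force: [-0.3, 0.6, 0.1]
gripper_width: 0.0848
gripper_force: 0.0
```

```bash
python3 - <<'E'
from rig import ctrl, optics, workorder, sense
import pickle,cv2
from h import *
print(sense()["joint_pos"].round(2))
f=optics.grab_frame("wrist");pickle.dump(f,open("w4.pkl","wb"))
m=[.490,-.149,.45];im=f["img"].copy()
for z in(.085,):cv2.polylines(im,[wproj(f,circ(.032,z)+[m[0],m[1],0]).round().astype(int)],True,(0,255,0),1)
cv2.polylines(im,[wproj(f,np.array([[.03,0,.0695],[.055,0,.0695],[.0625,0,.055],[.0625,0,.03]])@rz(m[2]).T+[m[0],m[1],0]).round().astype(int)],False,(0,0,255),1)
cv2.imwrite("pics/w4.png",im)
E
```

```text
[ 0.53  0.4  -0.39  1.86  0.19  0.92 -1.08]
```

View pics/w4.png

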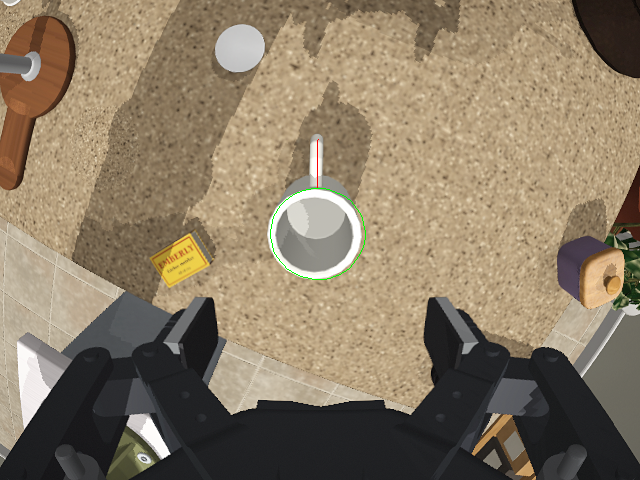

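The overlay fits: the rim is about 2 px left of the prediction (1.5 mm), and the handle is on its line at x≈317, y 134–190. I'll descend and grip.

{"api": "drive_effector", "payload": {"moves": [{"y": -0.003,"z": 0.04,"spin": 0.018,"jaw": 0.085},{"x": 0.001,"y": -0.003,"z": 0.08,"spin": 0.018,"jaw": 0.085},{"x": 0.001,"y": -0.003,"z": 0.115,"spin": 0.018,"jaw": 0.085},{"x": 0.001,"y": -0.003,"z": 0.132,"spin": 0.018,"jaw": 0.085},{"x": 0.001,"y": -0.003,"z": 0.138,"spin": 0.018,"jaw": 0.085},{"x": 0.001,"y": -0.003,"z": 0.138,"spin": 0.018,"jaw": 0.085}]}}

```text
t: 7.55
eef_pos: [0.4922, -0.1463, 0.0611]
ee_rot: [3.141, -0.001, 0.428]
ft_force: [-0.5, -0.4, 0.9]
gripper_width: 0.0851
gripper_force: 0.0
```

{"api": "drive_effector", "payload": {"moves": [{"jaw": 0.05},{"jaw": 0.05},{"jaw": 0.05},{"jaw": 0.05}], "grip_force": 50}}

```text
t: 8.05
eef_pos: [0.4921, -0.1466, 0.0618]
ee_rot: [3.14, -0.002, 0.428]
ft_force: [-1.7, 0.7, 7.8]
gripper_width: 0.0637
gripper_force: 53.3
```

{"api": "drive_effector", "payload": {"moves": [{"z": -0.03,"jaw": 0.05},{"y": -0.01,"z": -0.07,"spin": -0.15,"jaw": 0.05},{"x": 0.003,"y": -0.04,"z": -0.11,"spin": -0.32,"jaw": 0.05},{"x": 0.007,"y": -0.075,"z": -0.15,"spin": -0.49,"jaw": 0.05},{"x": 0.01,"y": -0.11,"z": -0.18,"spin": -0.66,"jaw": 0.05},{"x": 0.014,"y": -0.145,"z": -0.2,"spin": -0.83,"jaw": 0.05},{"x": 0.017,"y": -0.175,"z": -0.2,"spin": -1,"jaw": 0.05},{"x": 0.017,"y": -0.187,"z": -0.2,"spin": -1.143,"jaw": 0.05}]}}

```text
t: 9.05
eef_pos: [0.4283, 0.0323, 0.2612]
ee_rot: [3.14, 0.001, 1.578]
ft_force: [-0.0, -0.9, -3.3]
gripper_width: 0.0636
gripper_force: 56.4
```

{"api": "drive_effector", "payload": {"moves": [{"jaw": 0.05},{"jaw": 0.05}]}}

```text
t: 9.3
eef_pos: [0.4293, 0.0297, 0.2604]
ee_rot: [3.141, 0.001, 1.567]
ft_force: [0.0, -0.4, -2.9]
gripper_width: 0.0639
gripper_force: 56.4
```

```bash
python3 -c "
from rig import ctrl, optics, workorder, sense
print(sense()['joint_pos'].round(2))"
```

```text
[ 0.51  0.24 -0.79  1.95  0.2   1.03 -0.38]
```

{"api": "drive_effector", "payload": {"moves": [{"x": 0.02,"y": -0.03,"jaw": 0.05},{"x": 0.05,"y": -0.037,"jaw": 0.05},{"x": 0.08,"y": -0.037,"jaw": 0.05},{"x": 0.1,"y": -0.037,"z": 0.003,"jaw": 0.05},{"x": 0.115,"y": -0.037,"z": 0.006,"jaw": 0.05},{"x": 0.115,"y": -0.037,"z": 0.008,"jaw": 0.05},{"x": 0.115,"y": -0.037,"z": 0.008,"jaw": 0.05}]}}

```text
t: 10.18
eef_pos: [0.3923, 0.1444, 0.252]
ee_rot: [-3.141, 0.001, 1.569]
ft_force: [0.4, 0.3, -2.5]
gripper_width: 0.064
gripper_force: 56.5
```

```bash
python3 - <<'E'
from rig import ctrl, optics, workorder, sense
from h import *
import pickle
for n in("wrist","scene"):
    f=optics.grab_frame(n);pickle.dump(f,open(n+"5.pkl","wb"))
    P=wproj if n=="wrist" else proj
    s=sense();t=s["eef_pos"]
    print(n,"tip",P(f,[[.4145,.1885,.217]]),"eye",P(f,[[t[0],t[1]+.0435,t[2]-.0188]]))
    im=f["img"]; 
# white/bright column profile near handle in wrist
f=pickle.load(open("wrist5.pkl","rb"));u,v=wproj(f,[[t[0],t[1]+.061,t[2]+.0]])[0].astype(int);print(u,v)
g=cv2.cvtColor(f["img"],cv2.COLOR_BGR2GRAY)
for r in range(v-30,v+31,5):print(r,g[r,u-40:u+41:5])
E
```

```text
wrist tip [[372.37739941 191.57961248]] eye [[323.38526657 199.31811975]]
scene tip [[258.39794447 252.06790101]] eye [[263.15504943 249.70036837]]
323 159
129 [159 137 149 149 148 156 137 150 155 161 144 133 153 166 150 153 142]
134 [124 134 134 152 161 146 137 110  99 105 121 108  96 119 117 120 114]
139 [142 129 133 151 133  66  78  86  88  88  87  87  87  86  81  81  82]
144 [133 140 142 112  83  87  78  86  93  93  94  93  94  94  94  95  90]
149 [153 142 149 102  88  86 113 137 137 108  94  94  94  94  94  94  95]
154 [130 110 149  82  88  86 191 180 164 152  92  92  93  92  93  93  92]
159 [142 152 160  88  87  82 189 180 165 152 136  87  88  87  87  87  88]
164 [173 156 158  87  89  79 189 212 203 164 138  83  82  83  84  84  85]
169 [148 166 154 154  90  89 233 241 237 211 156  85  84  84  85  84  85]
174 [139 155 149 166 142 100 237 241 236 213 167  91  91  92  91  91  92]
179 [148 150 152 148 150 150 230 232 236 213 167  94  84 114 112 116 118]
184 [151 155 151 172 140 165 230 232 236 214 167 155 154 150 161 142 161]
189 [147 151 146 148 138 158 230 232 235 214 167 150 154 126 175 154 179]
```

```bash
python3 - <<'E'
from h import *
import pickle
f=pickle.load(open("wrist5.pkl","rb"));t=np.array([.3923,.1444,.252])
for d in(0,.0015,.003):
  print(d,[wproj(f,[[t[0],t[1]-d+.067,t[2]-.0618+z]])[0].round(1) for z in(.035,.045,.055,.06)])
print("arm",[wproj(f,[[.5095-s,.1885,.15+.7*s]])[0].round(1) for s in(.095,.08,.07,.05)])
g=cv2.cvtColor(f["img"],cv2.COLOR_BGR2GRAY)
for c in(370,380,390,400,410,430):print(c,g[160:232:3,c])
E
```

```text
0 [array([323.1, 140.7]), array([323.3, 141.4]), array([323.4, 142.2]), array([323.5, 142.6])]
0.0015 [array([323.1, 144.2]), array([323.3, 145.2]), array([323.4, 146.2]), array([323.5, 146.8])]
0.003 [array([323.1, 147.8]), array([323.3, 149. ]), array([323.4, 150.3]), array([323.5, 151.1])]
arm [array([372.2, 191.4]), array([399.9, 188.2]), array([416.2, 186.4]), array([444.4, 183.4])]
370 [ 87  86  87  84  83  94  74 142 160 181 194 202 194 181 150 136 145 167
 160 151 142 149 154 151]
380 [ 88  87  88  84  82  94  75 108 133 138 128 126 119 107 117 156 160 146
 147 121 149 149 142 134]
390 [111 123 104 109 105 111  94 117 125 127 128 124 114  95 124 123 150 148
 156 154 153 136 149 153]
400 [ 94  94  94  95  95  95  91 128 142 149 152 132 138  81 155 147 158 153
 142 157 141 161 150 151]
410 [ 96  96  95  95  96  95 108 134 144 150 151 141 126  95  90  87 155 147
 156 163 155 147 150 156]
430 [167 122 147 117 114  72 133 158 168 173 168 154  66  66  97  97  96  87
 152 139 157 141 151 153]
```

Numbers match: the arm is where predicted, and the eye is 2 mm short in y. Inserting along the arm now.

{"api": "drive_effector", "payload": {"moves": [{"x": 0.002,"y": 0.006,"z": 0.004,"jaw": 0.05},{"x": 0.002,"y": 0.014,"z": 0.01,"jaw": 0.05},{"x": 0.002,"y": 0.022,"z": 0.0155,"jaw": 0.05},{"x": 0.002,"y": 0.03,"z": 0.021,"jaw": 0.05},{"x": 0.002,"y": 0.036,"z": 0.025,"jaw": 0.05}]}}

```text
t: 10.9
eef_pos: [0.4287, 0.1475, 0.2267]
ee_rot: [-3.141, -0.0, 1.571]
ft_force: [0.0, 0.8, -2.2]
gripper_width: 0.0636
gripper_force: 56.5
```

{"api": "drive_effector", "payload": {"moves": [{"y": 0.01,"z": 0.007,"jaw": 0.05},{"y": 0.02,"z": 0.014,"jaw": 0.05},{"y": 0.028,"z": 0.0195,"jaw": 0.05},{"y": 0.034,"z": 0.024,"jaw": 0.05},{"y": 0.034,"z": 0.024,"jaw": 0.05}]}}

```text
t: 11.52
eef_pos: [0.4624, 0.1475, 0.2029]
ee_rot: [-3.141, -0.0, 1.571]
ft_force: [-0.7, 0.0, -2.5]
gripper_width: 0.0638
gripper_force: 56.5
```

{"api": "drive_effector", "payload": {"moves": [{"z": 0.003,"jaw": 0.05},{"z": 0.006,"jaw": 0.05},{"z": 0.009,"jaw": 0.05},{"z": 0.009,"jaw": 0.05}]}}

```text
t: 12.02
eef_pos: [0.462, 0.1475, 0.1941]
ee_rot: [-3.141, 0.0, 1.571]
ft_force: [0.1, -0.4, -3.5]
gripper_width: 0.0639
gripper_force: 56.5
```

{"api": "drive_effector", "payload": {"moves": [{"z": 0.0015,"jaw": 0.05},{"z": 0.003,"jaw": 0.05},{"z": 0.003,"jaw": 0.05}]}}

```text
t: 12.4
eef_pos: [0.4622, 0.1475, 0.1912]
ee_rot: [-3.141, 0.0, 1.571]
ft_force: [0.1, -1.1, -2.6]
gripper_width: 0.064
gripper_force: 56.5
```

{"api": "drive_effector", "payload": {"moves": [{"jaw": 0.075},{"jaw": 0.085},{"jaw": 0.085},{"z": -0.03,"jaw": 0.085},{"z": -0.08,"jaw": 0.085},{"z": -0.13,"jaw": 0.085},{"x": -0.04,"z": -0.15,"jaw": 0.085},{"x": -0.08,"z": -0.15,"jaw": 0.085}]}}

```text
t: 13.4
eef_pos: [0.4629, 0.0674, 0.3432]
ee_rot: [3.138, -0.0, 1.572]
ft_force: [-0.0, -0.3, 0.1]
gripper_width: 0.085
gripper_force: 0.0
```

{"api": "drive_effector", "payload": {"moves": [{"x": -0.05,"jaw": 0.085},{"x": -0.1,"jaw": 0.085},{"x": -0.1,"jaw": 0.085},{"x": -0.1,"jaw": 0.085},{"x": -0.1,"jaw": 0.085},{"x": -0.1,"jaw": 0.085},{"x": -0.1,"jaw": 0.085},{"x": -0.1,"jaw": 0.085}]}}

```text
t: 14.4
eef_pos: [0.4622, -0.0322, 0.3413]
ee_rot: [-3.142, -0.0, 1.571]
ft_force: [0.1, -0.1, 0.6]
gripper_width: 0.085
gripper_force: 0.0
```

{"api": "drive_effector", "payload": {"moves": [{"jaw": 0.085},{"jaw": 0.085},{"jaw": 0.085},{"jaw": 0.085},{"jaw": 0.085},{"jaw": 0.085},{"jaw": 0.085},{"jaw": 0.085}]}}

```text
t: 15.4
eef_pos: [0.4622, -0.0324, 0.3413]
ee_rot: [-3.142, -0.0, 1.571]
ft_force: [-0.4, -0.8, -0.3]
gripper_width: 0.085
gripper_force: 0.0
```

```bash
python3 - <<'E'
from rig import ctrl, optics, workorder, sense
import cv2,numpy as np,pickle
a=optics.grab_frame("scene");w=optics.grab_frame("wrist")
pickle.dump((a,w),open("f6.pkl","wb"))
c=cv2.resize(a["img"][215:355,190:330],(420,420),interpolation=cv2.INTER_CUBIC)
x=cv2.resize(w["img"],(360,270));full=cv2.resize(a["img"][100:400,60:500],(360,245))
o=np.zeros((530,790,3),np.uint8);o[:420,:420]=c;o[:270,425:785]=x;o[275:520,425:785]=full
cv2.imwrite("pics/fin.png",o)
E
```

```text
(no output)
```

View pics/fin.png

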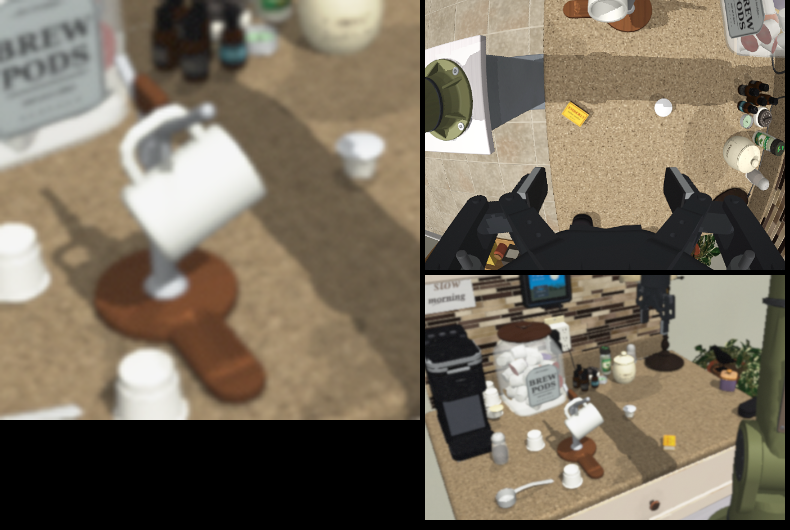

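The mug hangs by its handle on the long arm near the post, and the neighbouring things are in place. I'll check crown angle and stillness numerically from the same pose as the earlier wrist frame.

{"api": "drive_effector", "payload": {"moves": [{"x": 0.02,"y": -0.004,"spin": 0.16,"jaw": 0.085},{"x": 0.05,"y": -0.008,"spin": 0.32,"jaw": 0.085},{"x": 0.08,"y": -0.012,"spin": 0.48,"jaw": 0.085},{"x": 0.11,"y": -0.016,"spin": 0.64,"jaw": 0.085},{"x": 0.14,"y": -0.02,"spin": 0.8,"jaw": 0.085},{"x": 0.17,"y": -0.025,"spin": 0.96,"jaw": 0.085},{"x": 0.2,"y": -0.03,"z": 0.01,"spin": 1.12,"jaw": 0.085},{"x": 0.22,"y": -0.0345,"z": 0.021,"spin": 1.28,"jaw": 0.085}]}}

```text
t: 16.5
eef_pos: [0.4274, 0.1891, 0.3202]
ee_rot: [-3.141, -0.001, 0.287]
ft_force: [1.0, 0.3, -0.5]
gripper_width: 0.085
gripper_force: 0.0
```

{"api": "drive_effector", "payload": {"moves": [{"spin": 0.15,"jaw": 0.085},{"spin": 0.283,"jaw": 0.085},{"spin": 0.283,"jaw": 0.085},{"spin": 0.283,"jaw": 0.085}]}}

```text
t: 17.0
eef_pos: [0.4277, 0.1876, 0.3203]
ee_rot: [-3.142, -0.0, 0.011]
ft_force: [-0.2, 0.8, -0.0]
gripper_width: 0.0853
gripper_force: 0.0
```

```bash
python3 - <<'E'
from rig import ctrl, optics, workorder, sense
from h import *
import pickle
a=pickle.load(open("w3.pkl","rb"));b=optics.grab_frame("wrist");pickle.dump(b,open("w7.pkl","wb"))
a0=np.array([.5095,.189])
for n,f in(("before",a),("after",b)):
    g=cv2.cvtColor(f["img"],cv2.COLOR_BGR2HSV)
    # bar: brown, compare rotation through short arm + bar columns
    im=f["img"].astype(int)
    for name,(x,z) in dict(bar1=(.5095,.191),barA=(.527,.191),barB=(.495,.191),short=(.552,.18),tip=(.43,.207)).items():
        u,v=wproj(f,[[x,.1885,z]])[0];r=int(round(v))
        row=im[r,int(u)-16:int(u)+17]
        print(n,name,round(u,1),r,row[:,0].tolist() )
s1=optics.grab_frame("scene")["img"].astype(int)
for _ in range(4): s2=optics.grab_frame("scene")["img"].astype(int)
o=pickle.load(open("f6.pkl","rb"))[0]["img"].astype(int)
k=np.s_[240:300,225:285];print("still",abs(s1-s2)[k].max(),abs(s1-o)[k].max(),abs(s1-o)[k].mean())
E
```

```text
before bar1 320.2 116 [106, 219, 186, 164, 162, 167, 134, 69, 43, 52, 55, 57, 58, 59, 61, 58, 57, 57, 59, 63, 60, 57, 54, 49, 27, 198, 236, 237, 234, 235, 233, 214, 72]
before barA 320.4 91 [58, 55, 54, 46, 40, 40, 36, 34, 40, 48, 51, 52, 54, 53, 54, 55, 55, 54, 57, 58, 59, 56, 54, 54, 36, 45, 55, 57, 56, 56, 56, 56, 56]
before barB 320.1 136 [55, 55, 55, 55, 56, 57, 48, 40, 48, 52, 54, 55, 58, 58, 58, 59, 60, 60, 59, 61, 59, 58, 56, 53, 42, 49, 64, 63, 62, 63, 61, 62, 63]
before short 320.7 59 [75, 88, 94, 95, 93, 88, 86, 84, 86, 114, 173, 176, 161, 160, 152, 147, 146, 147, 145, 143, 137, 132, 121, 124, 145, 149, 151, 150, 142, 124, 114, 130, 142]
before tip 319.3 233 [143, 133, 113, 68, 49, 54, 54, 55, 49, 87, 142, 166, 178, 186, 193, 198, 201, 203, 202, 199, 196, 191, 181, 154, 103, 51, 56, 56, 54, 51, 8
[... 176 characters left out ...]
58]
after barA 319.4 90 [38, 34, 36, 37, 37, 36, 33, 31, 38, 42, 45, 48, 48, 47, 50, 50, 50, 49, 50, 53, 53, 49, 48, 45, 34, 35, 37, 37, 37, 35, 35, 37, 35]
after barB 318.9 136 [155, 154, 154, 155, 154, 154, 158, 115, 58, 41, 48, 50, 51, 52, 53, 54, 54, 54, 55, 54, 57, 56, 52, 50, 46, 28, 142, 175, 171, 170, 169, 170, 168]
after short 319.8 58 [63, 77, 86, 87, 88, 81, 80, 76, 85, 142, 170, 186, 196, 203, 210, 215, 216, 212, 208, 201, 193, 181, 161, 86, 94, 99, 102, 101, 101, 88, 73, 79, 92]
after tip 317.9 233 [144, 139, 133, 115, 83, 59, 48, 52, 50, 48, 65, 132, 154, 167, 176, 183, 188, 191, 193, 192, 189, 185, 180, 171, 160, 119, 46, 52, 53, 51, 59, 95, 114]
still 11 63 14.529259259259259
```

```bash
python3 -c "
from rig import ctrl, optics, workorder, sense
print(workorder.hand_in())"
```

```text
the job is handed in; nothing more can be done
None
```

I turned the cup tree's long arm over the toe (within about 0.01 rad), then hung the white mug by its handle on that arm near the post. In the final frames it was still, the robot was clear of everything, and the job was handed in at about 17 s.

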